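# Find the key that opens the locked kitchen box

### The job

One of the three keys in the wooden stand opens the blue box. Try them one after another, each pushed fully into the lock, until you find the one that turns; turn it clockwise to its stop and leave it in the lock, fully in. Keys that do not fit go back upright into the stand, in any slot, and nothing else on the worktop is knocked about.

Things in the scene. Friction and masses are not known exactly. Their poses are not given: they have to be found in the camera images.
- lockbox: Blue fixed metal box, 175 (x) x 160 (y) x 143 mm high; yaw varies. Origin at the centre of its footprint, z up, front to -x. Its front face slopes 30 degrees from level, facing up and to -x: outward normal (-0.5, 0, 0.866), up-slope (0.866, 0, 0.5) in this frame. It holds the lock; a bolt driven by the lock holds its steel lid, which stays shut.
- keyhole (a point): Lock centre on the sloping face, at (-0.020, 0, 0.100) m in lockbox; axes as lockbox. Brass plug 62 mm wide, 3 mm proud of the face; at plug angle 0 its slot (46 x 10.5 mm) runs along the box's y. A key goes in against the outward normal, 62 mm, until its collar rests on the plug: key origin 3 mm outside this point, key z = normal, key y = slot. Not fully in, a wrong key may turn too.
- plug (a joint): Angle of the lock plug, rad: 0 locked (start), growing clockwise as one looks at the face, to a stop at 1.15 (open). Turns easily (0.05 N m) with the right key, stays where left. A wrong key, fully in, is blocked before 0.5. A turned key cannot be pulled out: turn it back to 0 first. The slot has play: the key turns up to 0.11 rad ahead of the plug.
- rack: Fixed wooden key stand, 60 (x) x 190 (y) x 72 mm high, yaw varies. Origin at the centre of its underside, z up. Three upright slots, 12 mm (x) x 47 mm (y), 66 mm deep, at y = -62, 0 and +62 mm; a key stands in one with its collar on the top, key x along or against the stand's x.
- key_red: Key, red grip, 128 mm, 80 to 130 g, upright in the stand at the start. Origin: centre of the collar's underside; z from blade to grip, y width, x thickness; same after a half turn about z. Collar 46 (y) x 18 x 4 mm; neck to z=22; grip 18 (y) x 12 (x) mm, z=22 to 66; blade 40 x 6 mm down to z=-62, the last 8 mm tapering to 30 x 2 mm. Blade notches differ from key to key; the lock's inside is hidden.
- key_white: Key, white grip; size, axes and origin as the red key, only its notches lie at another depth along the blade. Which of the three fits changes from case to case, as does its slot in the stand.
- key_black: Key, black grip; size, axes and origin as the red key, only its notches lie at another depth along the blade. Which of the three fits changes from case to case, as does its slot in the stand.
- mug: White mug, 89 mm high, bystander, origin under its centre.
- lemon: Lemon, 72 mm long, bystander.
- garlic: Garlic bulb, 60 mm, bystander.
- nectarine: Nectarine, 67 mm, bystander.
- teaspoon: Teaspoon, 130 mm, lying on the worktop, bystander.

How it is judged (in metres and radians):
At the end, for the whole second after the job is handed in: The plug is past 0.9 rad; one key is fully in the lock (origin within 9 mm of the keyhole point, 3 mm is ideal); the other keys stand in the stand (collar within 8 mm of its top, 15 mm of its slot row, 80 mm of its middle, under 0.2 rad off upright); all keys at rest (value of joint plug above 0.9 rad and distance between any of key_red, key_white, key_black and keyhole below 0.009 m and (distance between key_red and keyhole below 0.009 m or (z of key_red in the frame of rack between 0.06 and 0.076 m and x of key_red in the frame of rack between -0.015 and 0.015 m and y of key_red in the frame of rack between -0.08 and 0.08 m and angle between key_red's own z axis and vertical below 0.2 rad)) and (distance between key_white and keyhole below 0.009 m or (z of key_white in the frame of rack between 0.06 and 0.076 m and x of key_white in the frame of rack between -0.015 and 0.015 m and y of key_white in the frame of rack between -0.08 and 0.08 m and angle between key_white's own z axis and vertical below 0.2 rad)) and (distance between key_black and keyhole below 0.009 m or (z of key_black in the frame of rack between 0.06 and 0.076 m and x of key_black in the frame of rack between -0.015 and 0.015 m and y of key_black in the frame of rack between -0.08 and 0.08 m and angle between key_black's own z axis and vertical below 0.2 rad)) and linear speed of each of key_red, key_white, key_black below 0.02 m/s); the robot touches nothing.
It fails at once if a bystander (mug, lemon, garlic, nectarine, teaspoon) is shoved more than 40 mm (distance of any of mug, lemon, garlic, nectarine, teaspoon from where it was at the start of the episode above 0.04 m).
It fails at once if the mug is tipped (angle between mug's own z axis and vertical above 0.35 rad).
It also fails if it takes over 72 s, if anything falls off the work surface, if the arm or the gripper's body presses on something with over 40 N, if the wrist force passes 120 N, or if a joint passes its speed limit or range.

### The arm

A 6-joint arm with a two-finger parallel gripper is mounted at the origin on a cart in front of the work surface, level with it; the furniture and walls round the work are solid. World frame = base frame: x ahead of the robot, y to its left, z up, the work surface at z = 0. Lengths are in m, angles in degrees, forces in N, time in s.
With the tool pointing down it reaches from about 0.325 to 0.85 m from the base axis. Payload 15.5 kg.
Tool frame: the origin (TCP) lies midway between the tips of the shut fingers; the grasp point (between the pads) lies 19 mm behind it; z points along the fingers, y is the line along which they close (so a half turn about z gives the same grasp; the last joint's range is limited). The gripper opens to 91 mm and grips with 3 to 60 N. Pads are 32 mm wide; open, the fingers measure 118 mm over their backs; the gripper's body (76 mm by 178 mm) begins 60 mm behind the grasp point.
Start: joints at [64.544, 28.281, 77.091, -0, 74.628, -5.472], TCP at [0.214, 0.587, 0.185] pointing down, gripper open.
Joint ranges: [-166.48, 166.48], [-47.26, 123.95], [12.59, 153.08], [-70.14, 250.14], [6.76, 159.57], [-176.63, 176.63]. Speed limits (degrees/s): [108.29, 108.29, 147.25, 172.46, 172.46, 172.46].

### API

Orientations are given as a 3x3 rotation matrix whose columns are the frame's x, y, z axes.
In Python, from bench import ctrl gives the robot as it stands. The module is installed in compiled form; this text tells all that it offers. Calls block until the motion is done:
- ctrl.goto(position, orientation): joint-space move of the TCP to a pose.
- ctrl.move_l(position, vel=0.15, ori=None, contact_N=None): straight line of the TCP; ori=None keeps the orientation; vel is the mean speed in m/s. With contact_N (N) it stops when the force on the tool has changed by that much, and returns True; else False.
- ctrl.movej(angles): joint-space move.
- ctrl.command_gripper(opening): opening from 0.0 (shut) to 1.0 (fully open); the grip force is fixed at half the most; returns when the fingers have stopped.
- ctrl.sleep(seconds).
- ctrl.ik(position, orientation): joint angles nearest the present ones, or None.
- ctrl.read_camera(name): name is "scene" or "top"; returns the picture (480x640x3 uint8, blue, green, red); there is no depth.
- ctrl.camera_params(name): a dict with "fx", "fy", "cx", "cy" (pixels), "pose" (4x4, takes a point from camera to world coordinates). Camera axes: x right, y up, looking along -z (the intrinsics and any distortion apply to the point x, -y, -z); pixel columns grow to the right and rows downward; lengths in m; the calibration is good to about 2 mm. A picture is of the moment at which its call begins. camera_params takes no time and is no camera call.
A pose or a line that the arm cannot do raises ctrl.MotionError and nothing moves.
- ctrl.sign_off(): hands the job in; it is judged then, once.
Readings, each from a call of its own:
- ctrl.current_t(): time.
- ctrl.current_q(): joint angles.
- ctrl.current_dq(): joint speeds.
- ctrl.current_effort(): joint torques, N m.
- ctrl.current_tool_pos(): TCP position.
- ctrl.current_eef_rot(): TCP orientation.
- ctrl.current_contact_force(): force on the tool from outside, world axes, zero at the start.
- ctrl.current_wrist_torque(): the same for the moment, N m.
- ctrl.current_grip_width(): opening from 0.0 (shut) to 1.0 (fully open).
- ctrl.current_grasp_force(): force on a finger pad.
Only numpy, scipy, OpenCV 4.12 (cv2) and the standard library are available. Lean on these libraries where they do the work, as an engineer would, in place of code of your own. Each camera call takes 0.05 s, during which the arm holds its last target. There are 200 camera calls.

## Working session

There is one attempt and no reset: what is moved stays moved. The work goes in short steps, each a Python script; the robot and the scene stay as the last script left them, time stands still between calls to the robot, and variables do not carry over. Pictures are saved under pics/ and viewed, at most 10 in all, crops included, and the job is handed in when it is done.

```bash
mkdir -p pics
python3 - <<'E'
from bench import ctrl
import cv2,numpy as np
for n in("scene","top"):
    im=ctrl.read_camera(n);cv2.imwrite(f"pics/{n}0.png",im)
    p=ctrl.camera_params(n);print(n,{k:(np.round(v,4).tolist() if k=='pose' else v) for k,v in p.items()})
print(ctrl.current_eef_rot(),ctrl.current_t())
E
```

```text
scene {'fx': 588.6191411992685, 'fy': 588.6191411992685, 'cx': 323.36920233832365, 'cy': 239.84149809312376, 'pose': [[-0.5166, 0.4196, -0.7464, -0.5717], [-0.8562, -0.2619, 0.4453, 0.6696], [-0.0086, 0.8691, 0.4945, 0.8337], [0.0, 0.0, 0.0, 1.0]]}
top {'fx': 491.9560305139567, 'fy': 491.9560305139567, 'cx': 321.88109101429336, 'cy': 245.0132577558504, 'pose': [[0.3752, 0.8579, -0.3511, 0.0365], [-0.9269, 0.3454, -0.1466, -0.2375], [-0.0045, 0.3805, 0.9248, 1.4731], [0.0, 0.0, 0.0, 1.0]]}
[[-9.39788383e-01  3.41756555e-01 -5.02847052e-04]
 [ 3.41756901e-01  9.39787852e-01 -1.00658240e-03]
 [ 1.28563419e-04 -1.11782589e-03 -9.99999367e-01]] 0.1
```

View pics/scene0.png

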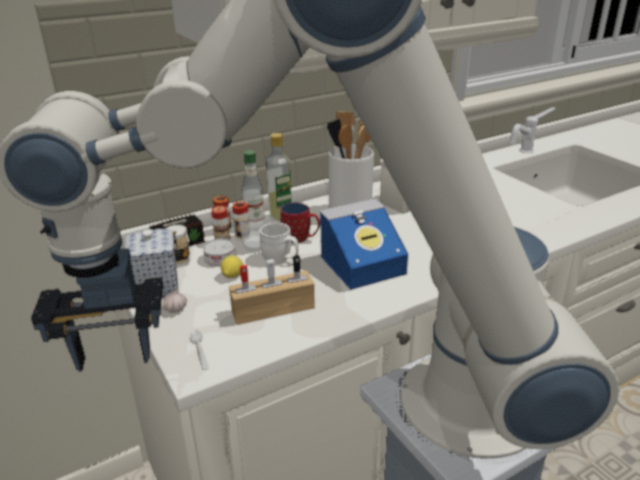

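View pics/top0.png

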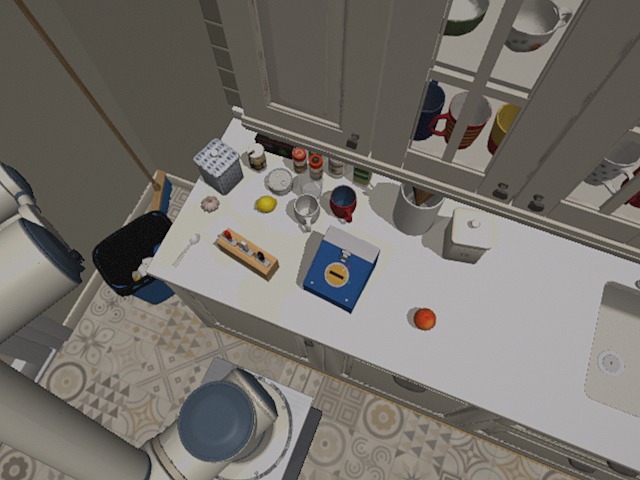

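```bash
cat > h.py <<'E'
import numpy as np,cv2
from bench import ctrl
def ray(n,uv):
    p=ctrl.camera_params(n);T=np.array(p['pose'])
    d=T[:3,:3]@np.array([(uv[0]-p['cx'])/p['fx'],-(uv[1]-p['cy'])/p['fy'],-1])
    return T[:3,3],d/np.linalg.norm(d)
def plane(n,uv,z):
    o,d=ray(n,uv);return o+d*(z-o[2])/d[2]
def tri(a,b):
    o1,d1=ray("scene",a);o2,d2=ray("top",b)
    s=np.linalg.lstsq(np.c_[d1,-d2],o2-o1,rcond=None)[0]
    p,q=o1+d1*s[0],o2+d2*s[1];return (p+q)/2,np.linalg.norm(p-q)
E
python3 - <<'E'
from h import *
t=cv2.imread("pics/top0.png");s=cv2.imread("pics/scene0.png")
a=cv2.resize(t[215:325,205:385],None,fx=4.4,fy=4.4,interpolation=cv2.INTER_CUBIC)
cv2.imwrite("pics/tc.png",a)
b=cv2.resize(s[195:330,220:415],None,fx=4,fy=4,interpolation=cv2.INTER_CUBIC);cv2.imwrite("pics/sc.png",b)
for n,im in(("top",t),("scene",s)):
    h=cv2.cvtColor(im,cv2.COLOR_BGR2HSV)
    box=(slice(215,325),slice(205,385)) if n=="top" else (slice(195,330),slice(220,415))
    m0=np.zeros(h.shape[:2],np.uint8);m0[box]=255
    for nm,lo,hi in(("blue",(105,120,40),(125,255,255)),("wood",(8,70,60),(22,255,255)),("yel",(15,80,120),(35,255,255)),("red",(0,170,60),(5,255,255)),("black",(0,0,0),(180,255,45))):
        m=cv2.inRange(h,lo,hi)&m0
        cs,_=cv2.findContours(m,cv2.RETR_EXTERNAL,2)
        for c in sorted(cs,key=cv2.contourArea)[::-1][:3]:
            if len(c)>=5: print(n,nm,cv2.contourArea(c),[np.round(x,1) for x in cv2.fitEllipse(c)], cv2.approxPolyDP(c,2.5,True)[:,0].tolist())
E
```

```text
top blue 2811.0 [array([339.3, 275.8]), array([60.8, 70.2]), np.float64(104.9)] [[322, 240], [304, 280], [304, 289], [350, 312], [377, 256], [371, 264], [351, 254], [343, 263], [338, 257], [342, 254], [341, 249]]
top wood 1255.0 [array([249.4, 255.1]), array([25.5, 72.5]), np.float64(123.5)] [[228, 228], [238, 242], [231, 245], [222, 239], [223, 234], [217, 241], [221, 250], [268, 280], [278, 267], [276, 259]]
top wood 306.5 [array([336.1, 274.4]), array([19.7, 20.4]), np.float64(163.1)] [[332, 265], [327, 270], [327, 279], [333, 284], [340, 284], [346, 272], [342, 266]]
top yel 608.0 [array([246.7, 250.9]), array([20., 65.]), np.float64(122.7)] [[228, 228], [238, 242], [243, 239], [256, 253], [261, 251], [270, 264], [265, 267], [252, 255], [250, 257], [240, 251], [237, 245], [223, 240], [222, 236], [217, 242], [266, 274], [276, 259]]
top yel 298.5 [array([336.1, 274.3]), array([19.2, 20.4]), np.float64(159.8)] [[332, 265], [327, 270], [327, 278], [333, 284], [340, 284], [345, 279], [345, 270], [340, 265]]
top red 20.0 [array([227.3, 234.2]), array([4. , 9.1]), np.float64(150.7)] [[2
[... 2321 characters left out ...]
1, 221], [293, 234], [297, 229], [300, 232], [297, 236], [307, 233], [303, 224], [308, 221], [308, 216], [306, 219], [300, 216], [306, 220], [301, 223], [298, 216], [289, 216], [288, 219]]
scene red 49.5 [array([240.4, 209.1]), array([ 5.4, 15.2]), np.float64(79.7)] [[247, 206], [234, 208], [234, 211], [244, 211]]
scene red 30.5 [array([243.5, 272.9]), array([ 4.8, 15.4]), np.float64(172.4)] [[242, 266], [241, 274], [246, 280], [245, 273], [241, 271], [245, 267]]
scene black 28.5 [array([296.3, 265. ]), array([ 4.5, 12.9]), np.float64(175.5)] [[294, 262], [295, 270], [298, 270], [298, 262]]
scene black 0.0 [array([282.7, 247.7]), array([ 8.3, 30.2]), np.float64(0.0)] [[297, 257], [294, 259]]
```

View pics/tc.png

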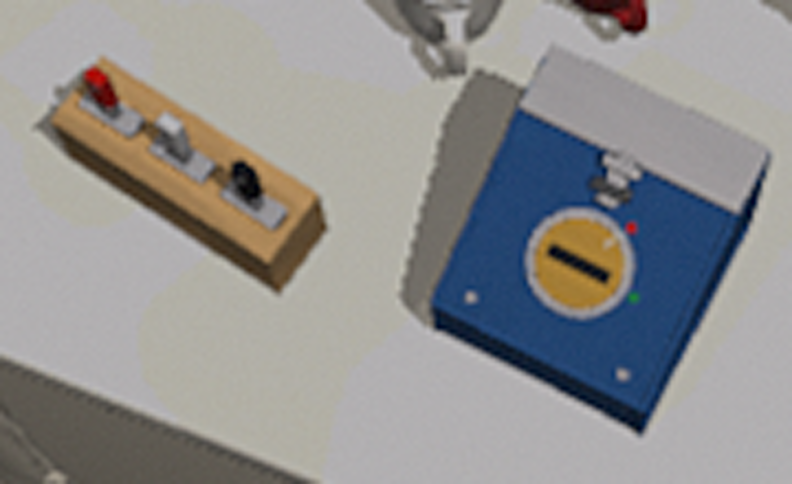

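View pics/sc.png

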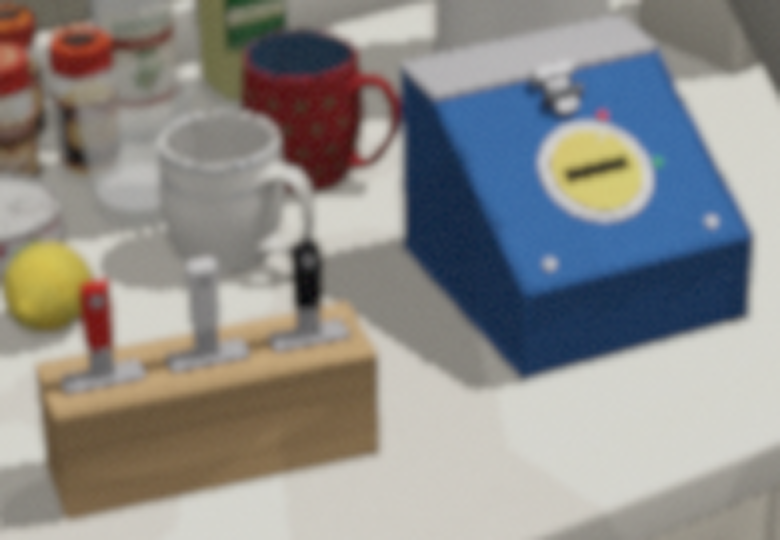

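The top view shows the stand's top at crop (52–322, 58–290), with the keys red, white and black from left to right. The plug disc is at (336,274), with its slot running along the box's y. The scene view shows the disc at about (369,238).

Run:
```python
from h import *
T=lambda U,V:((U+.5)/4.4-.5+205,(V+.5)/4.4-.5+215)
S=lambda U,V:((U+.5)/4-.5+220,(V+.5)/4-.5+195)
r=np.round
print("plug",tri(S(597,171),T(580,262)))
print("slot L/R",tri(S(567,176),T(550,249)),tri(S(627,164),T(609,276)))
bs={"frontL":(S(524,297),T(433,307)),"frontR":(S(749,238),T(644,413)),"lidL":(S(439,99),T(521,107)),"lidR":(S(659,50),T(740,213)),"backL":(S(404,70),T(553,46)),"backR":(S(622,14),T(769,153))}
for k,v in bs.items(): print(k,tri(*v))
print("collars: ")
for nm,s,t in(("red",S(104,376),T(112,116)),("white",S(209,355),T(181,157)),("black",S(311,333),T(255,206))): print(nm,tri(s,t),plane("top",t,.076),plane("scene",s,.076))
for nm,s,t in(("red",S(94,284),T(95,75)),("white",S(201,263),T(170,122)),("black",S(306,244),T(243,170))): print("tip",nm,tri(s,t),plane("top",t,.138))
print("rack")
for t in(T(100,58),T(322,200),T(277,262),T(52,116)): print(r(plane("top",t,.072),4))
for s in(S(38,370),S(345,302),S(378,352),S(50,414)): print(r(plane("scene",s,.072),4))
print("others")
for n,uv in(("lemon",(266,204)),("mug",(307,205)),("nect",(425,319)),("canister",(413,210)),("spoon",(186,250)),("garlic",(210,204))): print(n,plane("top",uv,.04))
```

```text
plug (array([ 0.48686911, -0.09522696,  0.09993993]), np.float64(0.0024426102791420806))
slot L/R (array([ 0.48749993, -0.07315016,  0.10240647]), np.float64(0.0014497110038734283)) (array([ 0.4848549 , -0.11688632,  0.09963899]), np.float64(0.0028404527495213007))
frontL (array([ 0.43361551, -0.00822986,  0.0621815 ]), np.float64(0.0027704491487320596))
frontR (array([ 0.41794126, -0.16835292,  0.06136195]), np.float64(0.0020191085163932944))
lidL (array([ 0.56108022, -0.02298304,  0.13882785]), np.float64(0.003229662914853414))
lidR (array([ 0.54527032, -0.18435924,  0.13742922]), np.float64(0.002900098608388086))
backL (array([ 0.61111204, -0.02641184,  0.13726863]), np.float64(0.004230986223915311))
backR (array([ 0.59040371, -0.18741825,  0.14429461]), np.float64(0.0008707149187842898))
collars: 
red (array([0.47440655, 0.25255101, 0.07485026]), np.float64(0.0009696224481453524)) [0.47369933 0.25174083 0.076     ] [0.4733879  0.25340478 0.076     ]
white (array([0.46321971, 0.1929022 , 0.075267  ]), np.float64(0.0021470483247669177)) [0.46377971 0.19354465 0.076     ] [0.4609850
[... 303 characters left out ...]
 ]
tip white (array([0.4653394 , 0.19252386, 0.13600508]), np.float64(0.0004909514731862803)) [0.46487791 0.1920839  0.138     ]
tip black (array([0.45196491, 0.13238128, 0.13629149]), np.float64(0.0009475087613670745)) [0.45178377 0.13228268 0.138     ]
rack
[0.512  0.2808 0.072 ]
[0.4725 0.0905 0.072 ]
[0.4196 0.1006 0.072 ]
[0.4592 0.2923 0.072 ]
[0.5045 0.281  0.072 ]
[0.4743 0.0952 0.072 ]
[0.4174 0.1055 0.072 ]
[0.4605 0.2926 0.072 ]
others
lemon [0.64669928 0.2132158  0.04      ]
mug [0.69325753 0.08763248 0.04      ]
nect [ 0.4749906 -0.3827255  0.04     ]
canister [ 0.80474556 -0.23826413  0.04      ]
spoon [0.40553972 0.37931062 0.04      ]
garlic [0.57844023 0.38298902 0.04      ]
```

```bash
cat >> h.py <<'E'
def rz(d):
    a=np.radians(d);return np.array([[np.cos(a),-np.sin(a),0],[np.sin(a),np.cos(a),0],[0,0,1]])
RY,BY=-11.4,-5.7                      # yaws of rack and box
RC=np.array([.4640,.1925,.072])       # rack top centre
KH=np.array([.4895,-.0955,.100])      # keyhole point
KEYS=dict(red=62,white=0,black=-62)
G=.030                                # TCP above key origin
N=rz(BY)@[-.5,0,.866];UP=rz(BY)@[.866,0,.5]
def R(y,z): y=y/np.linalg.norm(y);z=z/np.linalg.norm(z);return np.c_[np.cross(y,z),y,z]
def rack_R(s): return R(s*(rz(RY)@[1,0,0]),np.array([0,0,-1.]))
def lock_R(s): return R(s*UP,-N)
def slot(k): return RC+rz(RY)@[0,KEYS[k]/1000,0]
E
python3 - <<'E'
from h import *
for n,uv in(("top",(336.4,274.1)),("scene",(368.9,237.4))): print(n,plane(n,uv,.1026))
for s in(1,-1):
    print(s)
    for k in KEYS: print(k,np.round(ctrl.ik(slot(k)+[0,0,G],rack_R(s)),1),np.round(ctrl.ik(slot(k)+[0,0,G+.15],rack_R(s)),1))
    for d in(.003,.1):
        p=KH+N*(d+G);q=ctrl.ik(p,lock_R(s));print(None if q is None else np.round(q,1))
    p=KH+N*(.003+G)
    for a in(-10,66,72): 
        q=ctrl.ik(p,lock_R(s)@rz(a));print(a,None if q is None else np.round(q,1))
E
```

```text
top [ 0.48708685 -0.0945006   0.1026    ]
scene [ 0.48154103 -0.09286956  0.1026    ]
1
red [21.7 27.2 94.8 -0.  58.  33.1] [21.7 17.8 83.5 -0.  78.7 33.1]
white [15.7 24.7 99.9 -0.  55.5 27.1] [15.7 14.6 88.2 -0.  77.2 27.1]
black [  9.   22.5 104.1  -0.   53.4  20.4] [ 9.  11.8 92.1 -0.  76.1 20.4]
[-26.6  14.  128.2  48.   13.9 -65.5]
[-30.7  -1.8 125.1  24.   31.3 -42.8]
-10 [-26.6  14.  128.2  48.   13.9 -75.5]
66 [-26.6  14.  128.2  48.   13.9   0.5]
72 [-26.6  14.  128.2  48.   13.9   6.5]
-1
red [  21.7   27.2   94.8   -0.    58.  -146.9] [  21.7   17.8   83.5   -0.    78.7 -146.9]
white [  15.7   24.7   99.9   -0.    55.5 -152.9] [  15.7   14.6   88.2   -0.    77.2 -152.9]
black [   9.    22.5  104.1   -0.    53.4 -159.6] [   9.    11.8   92.1   -0.    76.1 -159.6]
[-26.6  14.  128.2  48.   13.9 114.5]
[-30.7  -1.8 125.1  24.   31.3 137.2]
-10 [-26.6  14.  128.2  48.   13.9 104.5]
66 None
72 [ -26.6   14.   128.2   48.    13.9 -173.5]
```

```bash
cat >> h.py <<'E'
OPEN=.45
def st(m=""): print(m,"t",round(ctrl.current_t(),2),"tcp",np.round(ctrl.current_tool_pos(),4),"F",np.round(ctrl.current_contact_force(),1),"w",round(ctrl.current_grip_width(),3))
def pick(k):
    p=slot(k)+[0,0,G]
    ctrl.goto(p+[0,0,.06],rack_R(1)); ctrl.move_l(p,vel=.1); st("at "+k)
    ctrl.command_gripper(0.); st("gripped")
    ctrl.move_l(p+[0,0,.155],vel=.2)
def to_lock(d=.075+.006):             # d: key origin above keyhole
    ctrl.goto(KH+N*(d+.03+G),lock_R(1)); ctrl.move_l(KH+N*(d+G),vel=.1)
def snap(name,box=None,f=3,cam="scene"):
    im=ctrl.read_camera(cam)
    if box: x0,y0,x1,y1=box; im=cv2.resize(im[y0:y1,x0:x1],None,fx=f,fy=f,interpolation=cv2.INTER_CUBIC)
    cv2.imwrite(f"pics/{name}.png",im)
E
python3 - <<'E'
from h import *
ctrl.command_gripper(OPEN)
pick("red");st("up")
to_lock();st("lock")
a=ctrl.read_camera("scene")[170:320,290:440];b=ctrl.read_camera("top")[220:320,290:390]
cv2.imwrite("pics/pre.png",np.hstack([cv2.resize(x,(400,400),interpolation=2) for x in(a,b)]))
E
```

```text
at red t 3.3 tcp [0.4765 0.2535 0.1024] F [-0.1  0.6  0.3] w 0.452
gripped t 3.87 tcp [0.4765 0.2533 0.1022] F [-0.2 -0.   3. ] w 0.124
up t 4.79 tcp [0.4756 0.253  0.2558] F [-0.7 -0.5 -1.4] w 0.123
lock t 6.62 tcp [ 0.4344 -0.0894  0.1959] F [-0.5  0.1 -0.9] w 0.125
```

View pics/pre.png

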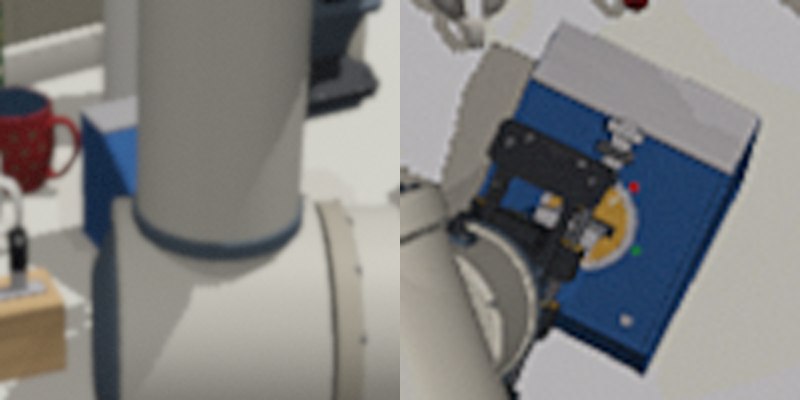

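The key is gripped and sits in front of the plug. The arm hides the scene view, and the top view shows the collar at the slot, around (595,228). Next I try inserting by feel.

```bash
cat >> h.py <<'E'
def depth(): return (np.array(ctrl.current_tool_pos())-KH)@N-G    # key origin above keyhole
def insert(off=(0,0),end=-.002,c=10,vel=.05):
    s=rz(BY)@[0,1,0]
    hit=ctrl.move_l(KH+UP*off[0]+s*off[1]+N*(end+G),vel=vel,contact_N=c)
    F=np.array(ctrl.current_contact_force())
    print("off",off,"hit",hit,"depth mm",round(depth()*1e3,1),"F n/up/y",np.round([F@N,F@UP,F@s],1),"t",round(ctrl.current_t(),2)); return depth()
E
python3 - <<'E'
from h import *
insert();print(ctrl.current_wrist_torque())
E
```

```text
off (0, 0) hit True depth mm 3.6 F n/up/y [15.5  3.2  0.4] t 8.1
[-0.11034395 -0.05771405 -0.00373896]
```

```bash
cat >> h.py <<'E'
def tq(): return -np.array(ctrl.current_wrist_torque())@N      # about tool z
def turn(q0,a_rad): q=np.array(q0).copy();q[5]+=np.degrees(a_rad);ctrl.movej(q.tolist())
def test(lim=.3):
    q0=np.array(ctrl.current_q());t0=tq();L=[]
    for a in np.arange(.1,.81,.1):
        turn(q0,a);L.append(round(tq()-t0,2))
        if abs(L[-1])>lim: break
    print("angle",round(a,2),"torques",L,"t",round(ctrl.current_t(),2),"w",ctrl.current_grip_width(),"depth",round(depth()*1e3,1))
    np.save("q0.npy",q0); return abs(L[-1])<=lim
E
python3 - <<'E'
from h import *
print(test())
E
```

```text
angle 0.5 torques [np.float64(0.06), np.float64(0.07), np.float64(-0.07), np.float64(-0.2), np.float64(-0.49)] t 9.35 w 0.1291960999077677 depth 3.4
False
```

Red is blocked, with torque rising from about 0.3 rad. I turn it back, return it to its slot and fetch white.

```bash
cat >> h.py <<'E'
def put_back(k):
    q0=np.load("q0.npy")
    turn(q0,-.1);print("tq",round(tq(),2));turn(q0,0.)
    print("stuck" if ctrl.move_l(KH+N*(.10+G),vel=.1,contact_N=25) else "out",round(depth()*1e3,1));
    p=slot(k)+[0,0,G]
    ctrl.move_l(KH+N*(.14+G),vel=.2)
    ctrl.goto(p+[0,0,.155],rack_R(1)); ctrl.move_l(p+[0,0,.068],vel=.2)
    h=ctrl.move_l(p+[0,0,-.001],vel=.06,contact_N=10); st(f"down {h}")
E
python3 - <<'E'
from h import *
put_back("red")
E
```

```text
tq 0.14
out 99.4
down True t 14.8 tcp [0.4762 0.2532 0.1017] F [-0.6 -0.9  8. ] w 0.127
```

```bash
cat >> h.py <<'E'
def release(k):
    ctrl.command_gripper(OPEN); ctrl.move_l(slot(k)+[0,0,G+.06],vel=.15)
E
python3 - <<'E'
from h import *
release("red")
pick("white");st("up")
if ctrl.current_grip_width()>.08:
    to_lock()
    if insert()<.006: print(test())
E
```

```text
at white t 17.09 tcp [0.4643 0.1928 0.1023] F [ 0.   0.1 -0.1] w 0.451
gripped t 17.66 tcp [0.4643 0.1925 0.1022] F [ 0.7 -0.9  2.7] w 0.124
up t 18.58 tcp [0.4633 0.1923 0.2559] F [-0.2  0.4 -1.9] w 0.125
off (0, 0) hit True depth mm 29.8 F n/up/y [-1.1 -0.8  0.1] t 21.28
```

Run:
```python
from h import *
if insert(c=12)<.006: print(test())
```

```text
off (0, 0) hit True depth mm 2.3 F n/up/y [ 4.2  0.1 -1.8] t 21.85
angle 0.5 torques [np.float64(0.01), np.float64(-0.05), np.float64(0.05), np.float64(-0.12), np.float64(-0.63)] t 23.1 w 0.12994314889417755 depth 2.3
False
```

Run:
```python
from h import *
put_back("white")
```

```text
tq -0.03
out 99.6
down False t 28.63 tcp [0.4643 0.1926 0.1013] F [-0.4  0.5 -1.7] w 0.128
```

Run:
```python
from h import *
h=ctrl.move_l(slot("white")+[0,0,G-.022],vel=.06,contact_N=10); st(f"down {h}")
```

```text
down True t 28.84 tcp [0.4651 0.1928 0.0988] F [-0.3  0.2  3. ] w 0.128
```

Run:
```python
from h import *
release("white")
pick("black");st("up")
if ctrl.current_grip_width()>.08:
    to_lock()
    d=insert(c=14)
    if d>.006: d=insert(c=14)
    if d<.006: print(test())
```

```text
at black t 31.15 tcp [0.452  0.132  0.1022] F [ 0.5  0.3 -0.4] w 0.45
gripped t 31.72 tcp [0.452  0.1317 0.1022] F [0.2 1.4 2.8] w 0.126
up t 32.64 tcp [0.451  0.1316 0.2559] F [ 0.3 -0.2 -1.1] w 0.123
off (0, 0) hit True depth mm 3.2 F n/up/y [10.4  1.4 -1. ] t 35.57
angle 0.8 torques [np.float64(-0.05), np.float64(-0.03), np.float64(-0.02), np.float64(-0.05), np.float64(-0.05), np.float64(-0.0), np.float64(-0.0), np.float64(-0.02)] t 37.57 w 0.12293504260193185 depth 3.1
True
```

Black is fully in and turns freely. I turn it to the stop, let go and back off.

Run:
```python
from h import *
q0=np.load("q0.npy")
for a in (.95,1.1,1.18,1.24,1.28):
    turn(q0,a);print(a,round(tq(),2))
    if abs(tq())>.4: break
ctrl.command_gripper(.3)
ctrl.move_l(np.array(ctrl.current_tool_pos())+N*.09,vel=.12)
p=RC+[0,0,.2]
ctrl.goto(KH+N*.17+[-.03,-.15,.10],lock_R(1))
ctrl.sleep(.3);st()
a=ctrl.read_camera("scene")[190:330,215:415];b=ctrl.read_camera("top")[215:325,205:385]
cv2.imwrite("pics/end.png",np.hstack([cv2.resize(x,(400,300),interpolation=2) for x in(a,b)]))
```

```text
0.95 0.04
1.1 -0.03
1.18 -0.12
1.24 -0.14
1.28 -0.29
 t 42.02 tcp [ 0.375  -0.2369  0.3471] F [-0.2 -0.4 -1. ] w 0.306
```

View pics/end.png

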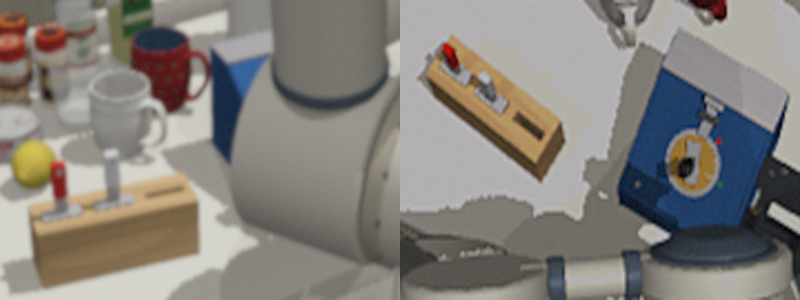

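The end picture shows red and white upright in the stand, at about (455,65) and (490,95). Black is in the plug at about (690,165), turned by roughly 70°, and the gripper is clear of everything.

```bash
python3 -c "
from bench import ctrl
print(ctrl.sign_off())"
```

```text
the job is handed in; nothing more can be done
None
```

The black key opens the box: it is fully in and turned clockwise to its stop, red and white were blocked and are back upright in the stand, and I handed the job in at about 42 s (no verdict was returned).

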